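# Knock a stuck plunger out of a bottle

## Robot

A 7-joint arm with a two-finger parallel gripper is mounted at the origin on the work surface. World frame = base frame: x ahead of the robot, y to its left, z up, the work surface at z = 0. Lengths are in mm, angles in rad, forces in N, time in s.
With the tool pointing down it reaches from about 400 to 850 mm from the base axis. Payload 4.5 kg.
Tool frame: the origin (TCP) lies between the finger pads; the fingertips stand 19 mm ahead of it and the grasp point (between the pads) is the TCP (ctrl.tip_extent is the distance from the TCP to the fingertips, in mm); z points along the fingers, y is the line along which they close (so a half turn about z gives the same grasp; the last joint's range is limited). The gripper opens to 88 mm and grips with 3 to 60 N. Pads are 18 mm wide; open, the fingers measure 123 mm over their backs; the gripper's body (75 mm by 187 mm) begins 45 mm behind the grasp point.
Start: joints at [-1.144, 0.689, -0.195, 1.565, 0.157, 0.902, -0.215], TCP at [239.218, 577.431, 257.743] pointing down, gripper open.
Joint ranges: [-3.01, 3.01], [-0.46, 2.08], [-1.47, 1.51], [0.13, 2.56], [-1, 4.14], [0.04, 2.09], [-2.66, 2.66]. Speed limits (rad/s): [2.57, 2.57, 3.14, 3.14, 3.14, 3.14, 3.14].

## Interface

Orientations are given as a rotation vector (axis times angle).
In Python, from station import ctrl gives the robot as it stands. The module is installed in compiled form; this text tells all that it offers.
- The arm moves only by the shell command python3 -m jog 'ROWS' [OPENING]. ROWS is JSON, a list that holds one entry, the list of rows, each a list of 6 numbers: the shift along the world's x, y, z scaled (see below), then the turn, a rotation vector about the world's x, y, z scaled (see below). In form: [[[dx, dy, dz, wx, wy, wz], ...]]. A call has 1 to 5 rows; each row is the pose to reach, as a shift and turn from the pose commanded when the call began, turning the shorter way round; what a row does not reach only later rows make up. The controller multiplies each number of a shift by 0.15 m and each number of a turn by pi rad. A row lasts 1/12 s, in which the tool goes at most 41.7 mm and 7.16 degrees, less where a joint would pass 70% of its speed; a pose out of reach is approached as far as the arm can. A call with a number of a shift or a turn outside -1 to 1 is refused whole. A call with a gripper value outside its range is refused whole. OPENING is the opening, from 0 (shut) to 1 (fully open), set as the call begins (- or left out, the last holds). The fingers move at their own pace and stop on an object; the grip force is fixed at half the most. Time passes only in rows, so rows that repeat a pose let the fingers close. It gives the time, the measured TCP pose, the force, the opening and the grip force at its end, in the units of the state.
- ctrl.observe(): the state, without advancing time (a new reading comes with each control period).
- ctrl.snapshot(name): name is "side" or "top"; returns the picture (384x512x3 uint8, red, green, blue); there is no depth.
- ctrl.camera_info(name): a dict with "camera_matrix" (3x3 intrinsics, pixels), "world_to_cam" (4x4, takes a point from world to camera coordinates). Camera axes: x right, y down, z forward; pixel columns grow to the right and rows downward; lengths in mm; the calibration is good to about 2 mm. A picture is of the moment at which its call begins. camera_info takes no time and is no camera call.
- ctrl.job_done(): hands the job in; it is judged then, once.
The state is a dict: "time_s": time; "q": joint angles; "joint_vel": joint speeds; "joint_efforts": joint torques, N m; "eef_pos": TCP position; "orientation": TCP orientation; "contact_force": force on the tool from outside, world axes, zero at the start; "moment": the same for the moment, N m; "gripper_width": finger opening in mm; "gripper_force": force on a finger pad.
Only numpy, scipy, OpenCV 4.12 (cv2) and the standard library are available. Lean on these libraries where they do the work, as an engineer would, in place of code of your own. Each camera call takes 0.05 s, during which the arm holds its last target. There are 200 camera calls.

## Task

One of the two bottles in the plywood crate is open and has a black plunger stuck in its neck. Lift that bottle out by its neck, lay it gently on the wooden V-rest and let go, take it again by its body, tip it mouth down and tap its lip on the bar across the steel tray until the plunger drops into the tray. Then lay the empty bottle gently back on the V-rest; do not touch the plunger with the fingers, and leave the other things where they are.

Things in the scene. Friction and masses are not known exactly. Their poses are not given: they have to be found in the camera images.
- bottle: Open clear-plastic bottle, 168 mm long, 0.16 kg. Origin: centre of its base; x axis along the bottle from base to mouth. Round body 56 mm in diameter from x = 0 to 105 mm, shoulder to x = 122, neck 34 mm in diameter to x = 160, then a flat lip 48 mm in diameter, 8 mm thick, with a mouth 28 mm wide. It starts lying level in either bay of the crate, its neck sticking out of the open front.
- bottle_mid (a point): Middle of the bottle's round body, on its axis, 52.5 mm from the base: where to grip it on the V-rest (56 mm wide).
- bottle_neck (a point): Middle of the bottle's neck, on its axis, 141 mm from the base: where to grip it in the crate (34 mm wide, 38 mm long between shoulder and lip).
- bottle_lip (a point): Centre of the bottle's mouth, on its axis, in the lip's front face, 168 mm from the base. Sprung rubber just inside the mouth pinches the plunger's head: it holds with the mouth pointing down, and each firm tap of the lip with the mouth down (0.1 to 0.3 m/s) lets it slip 1 to 5 mm; after about 8 mm it is free and slides out by its weight, if the mouth points about 45 degrees down or more.
- plunger_center (a point): Middle of the black plastic-coated plunger, 63 mm long, about 50 g: a round stem 18 mm in diameter and 49 mm long with a head 25 mm in diameter and 14 mm long. It starts in the bottle's neck along its axis, head towards the mouth and 5 mm inside it, this middle about 36 mm inside the mouth.
- crate: Fixed plywood crate, 112 mm (x) by 170 mm (y), walls 56 mm high, two bays side by side at y = +43 and -43 mm, each 68 mm wide, floor 8 mm up, closed at the back (+x), open at the front (-x) and above. Origin: centre of its underside; z up. The open bottle's body lies in one bay (6 mm free at each side), a capped bottle in the other.
- rest: Fixed wooden V-rest: two 90 degree vees, each 14 mm thick, 66 mm wide, 60 mm high, at x = +36 and -36 mm on a base 110 mm (x) by 66 mm (y), 14 mm high; the gap between them, 58 mm, is for the fingers. Origin: centre of its underside. The bottle lies in it along the rest's x axis, either way round, its body's middle at point rest_mid.
- rest_mid (a point): Where the middle of the bottle's body (point bottle_mid) is when the bottle lies in the V-rest: above the rest's centre, 70 mm over the table.
- tray: Fixed open steel tray, 220 mm (x) by 200 mm (y), walls 60 mm high and 5 mm thick, floor 5 mm thick, with a round steel bar 12 mm in diameter across its middle along its y axis. Origin: centre of its underside; z up.
- bar_mid (a point): Middle of the bar's centre line, 66 mm over the table; the bar runs 105 mm either way along the tray's y axis; its surface is 6 mm from this line.
- capped: Bystander: the capped bottle in the crate's other bay, same size as the open one; origin at the centre of its base, x axis towards the cap.
- jar: Bystander: clear jar with a white lid, 76 mm in diameter, 100 mm high. Origin: centre of its underside.
- reducer: Bystander: grey plastic pipe reducer, 80 mm in diameter, 110 mm high. Origin: centre of its underside.
- hammer: Bystander: hammer lying on the table beyond the V-rest and tray.
- driver: Bystander: screwdriver lying near the robot.
- tape: Bystander: yellow plastic ring 90 mm in diameter, 22 mm high, lying near the robot.
Mind the look-alikes: they are no part of the job. What is shaped like the bottle but pink or turquoise is not meant.

How it is judged (in metres and radians):
On the way, in this order (a step that is already met when the one before it is completed fails the run):
1. the bottle lies on the V-rest and has been let go (distance between bottle_mid and rest_mid below 0.02 m and angle between the x axis of bottle and the x axis of rest, either way round below 0.15 rad and contact force between the fingers and bottle below 0.05 N and linear speed of bottle below 0.03 m/s), for 0.2 s.
2. the bottle, mouth down by at least 20 degrees, is tapped on the tray's bar (angle between bottle's own x axis and vertical above 1.92 rad and contact force between bottle and tray above 2 N and distance between bottle_lip and bar_mid below 0.12 m).
3. the plunger lies in the tray, out of the bottle (x of plunger_center in the frame of tray between -0.108 and 0.108 m and y of plunger_center in the frame of tray between -0.098 and 0.098 m and z of plunger_center in the frame of tray below 0.05 m), for 0.2 s.
At the end, for the whole second after the job is handed in: The bottle lies on the V-rest (middle of its body within 20 mm of rest_mid, axis within 0.15 rad of the rest's x axis, either way round), let go and at rest; the plunger lies at rest in the tray, its middle inside the walls and less than 50 mm over the tray's underside (all of step 1 and all of step 3 and linear speed of plunger below 0.03 m/s); the robot touches nothing.
It fails at once if another thing (capped bottle, jar, reducer, hammer, screwdriver, yellow ring) is pushed or knocked more than 40 mm from its place (distance of any of capped, jar, reducer, hammer, driver, tape from where it was at the start of the episode above 0.04 m).
It fails at once if the fingers press on the plunger (contact force between the fingers and plunger above 0.5 N).
It fails at once if the bottle is dropped (falls free faster than 0.6 m/s) (contact force between the fingers and bottle below 0.05 N and linear speed of bottle above 0.6 m/s).
It also fails if it takes over 54 s, if anything falls off the work surface, if the arm or the gripper's body presses on something with over 40 N, if the wrist force passes 120 N, or if a joint passes its speed limit or range.

## Working session

There is one attempt and no reset: what is moved stays moved. The work goes in short steps, Python scripts to look and compute and a shell command to move; the robot and the scene stay as the last step left them, time stands still between calls to the robot, and variables do not carry over. Pictures are saved under pics/ and viewed, at most 10 in all, crops included, and the job is handed in when it is done.

```bash
mkdir -p pics; ls; python3 - <<'E'
from station import ctrl
import cv2
for n in("side","top"):
    im=ctrl.snapshot(n); cv2.imwrite(f"pics/{n}0.png",cv2.resize(im[:,:,::-1],(800,600),interpolation=cv2.INTER_CUBIC))
    c=ctrl.camera_info(n); print(n,c["camera_matrix"],c["world_to_cam"])
print(ctrl.observe())
E
```

```text
pics
side [[452.09917628   0.         261.65756597]
 [  0.         452.09917628 195.81229075]
 [  0.           0.           1.        ]] [[ 8.14795543e-01 -5.79743917e-01  2.28321139e-03 -3.76618762e+02]
 [-3.90819907e-01 -5.52174481e-01 -7.36453083e-01  3.31947184e+02]
 [ 4.28214926e-01  5.99166365e-01 -6.76484770e-01  1.31354877e+03]
 [ 0.00000000e+00  0.00000000e+00  0.00000000e+00  1.00000000e+00]]
top [[396.46862583   0.         266.65589054]
 [  0.         396.46862583 194.14051004]
 [  0.           0.           1.        ]] [[-1.80465847e-02 -9.99817688e-01  6.23784076e-03  9.22109553e+01]
 [-9.95146673e-01  1.73579680e-02 -9.68596932e-02  5.56941875e+02]
 [ 9.67337583e-02 -7.95555314e-03 -9.95278498e-01  1.30088307e+03]
 [ 0.00000000e+00  0.00000000e+00  0.00000000e+00  1.00000000e+00]]
{'time_s': 0.1, 'q': array([-1.14417029,  0.68989778, -0.19453749,  1.56622549,  0.1572889 ,
        0.90248985, -0.2151297 ]), 'joint_vel': array([ 0.00097857, -0.00137934, -0.00099045, -0.00129018, -0.00111557,
        0.00018343, -0.00095427]), 'joint_efforts': array([-3.54266616e-03, -5.28504360e+01, -1.27152666e+00, -1.53839296e+01,
       -5.25267748e-02,  1.94258355e-03,  4.03497438e-05]), 'eef_pos': array([239.07451267, 576.89518285, 256.99597166]), 'orientation': array([-6.12967320e-01, -3.08098631e+00,  2.53657358e-03]), 'contact_force': array([ 0.0546421 , -1.0120187 ,  0.32808261]), 'moment': array([-0.00084526, -0.00977719,  0.0074128 ]), 'gripper_force': 0.0, 'gripper_width': 87.95452502386968}
```

View pics/side0.png

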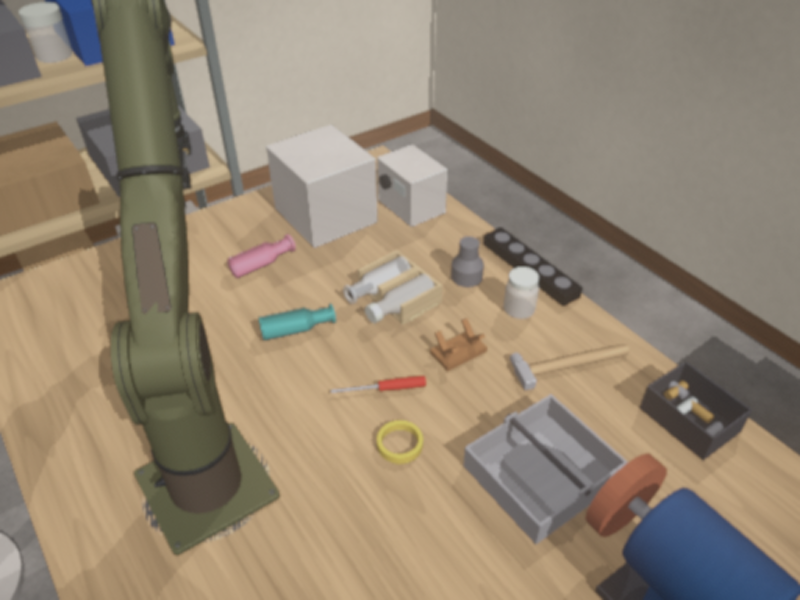

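View pics/top0.png

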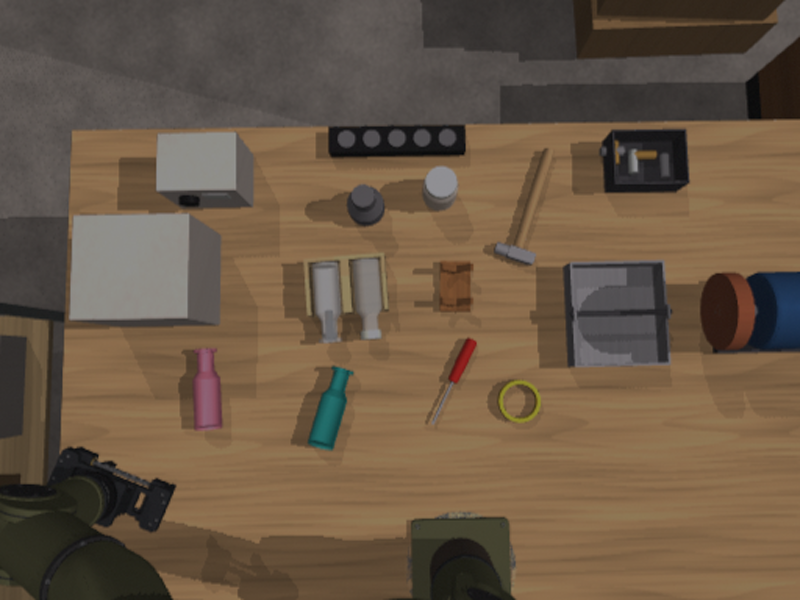

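```bash
cat > h.py <<'E'
import numpy as np, cv2
from station import ctrl
def crop(n,f,c0,r0,w,h,s):
    im=ctrl.snapshot(n)[r0:r0+h,c0:c0+w,::-1]
    cv2.imwrite(f,cv2.resize(im,None,fx=s,fy=s,interpolation=cv2.INTER_CUBIC))
def pix(n,p):
    c=ctrl.camera_info(n); q=np.asarray(c["world_to_cam"])@np.r_[p,1]; u=np.asarray(c["camera_matrix"])@q[:3]; return (u[:2]/u[2]).round(1)
def ray(n,u,v,z):
    c=ctrl.camera_info(n); W=np.asarray(c["world_to_cam"]); R,t=W[:3,:3],W[:3,3]
    d=R.T@np.linalg.inv(c["camera_matrix"])@[u,v,1]; o=-R.T@t
    return (o+d*(z-o[2])/d[2]).round(1)
E
python3 - <<'E'
from h import *
crop("top","pics/t1.png",185,155,130,75,6)
crop("top","pics/t2.png",270,155,170,95,4.7)
crop("side","pics/s1.png",210,155,110,75,7)
E
```

```text
(no output)
```

View pics/t1.png

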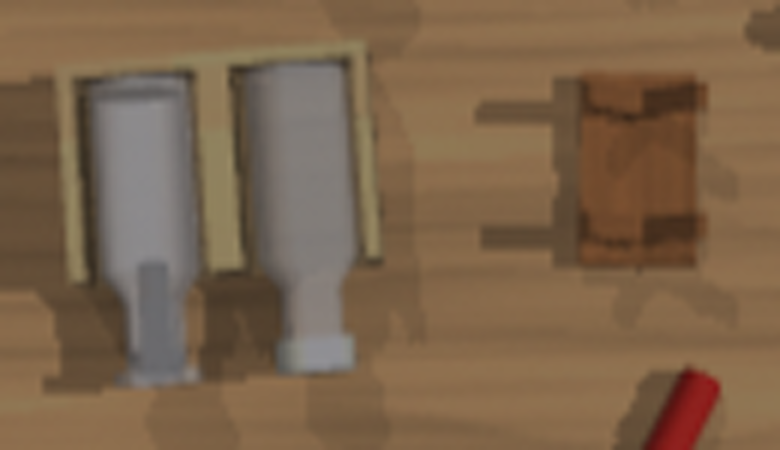

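View pics/t2.png

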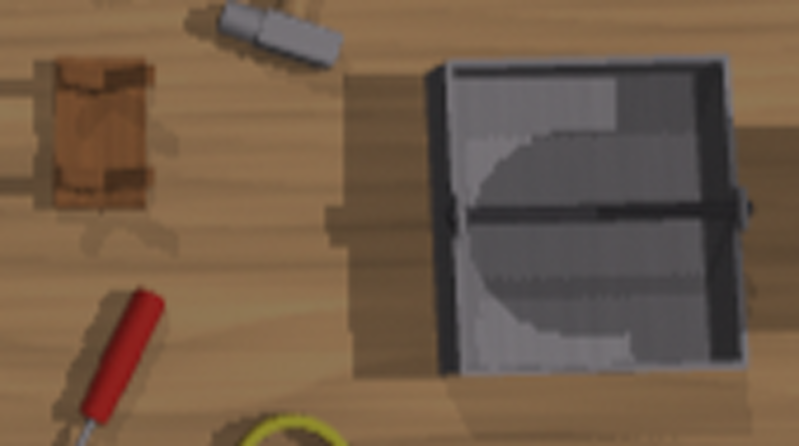

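View pics/s1.png

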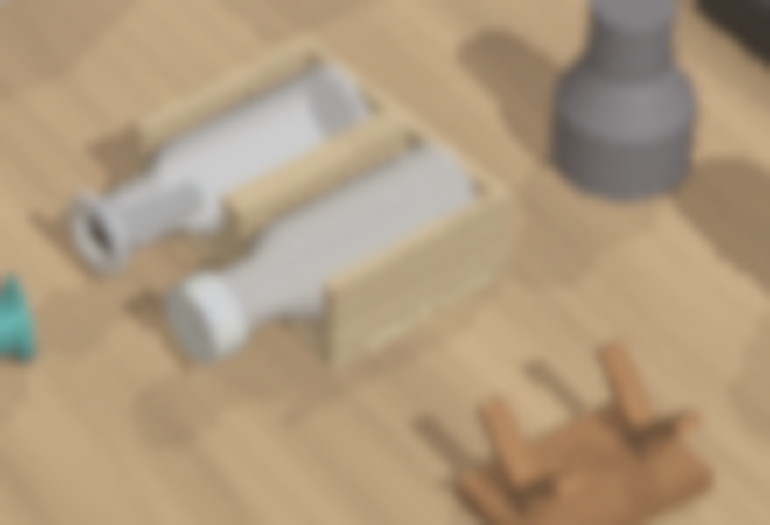

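```bash
python3 - <<'E'
from h import *
A=lambda x,y,z:ray("top",185+x/6-.4,155+y/6-.4,z)
B=lambda x,y,z:ray("top",270+x/4.7-.4,155+y/4.7-.4,z)
S=lambda x,y,z:ray("side",210+x/7-.4,155+y/7-.4,z)
print("crate",[A(*p,56) for p in[(57,72),(365,42),(381,260),(72,283)]])
print("bottle back,front,lip",A(141,95,36),A(148,260,36),A(159,384,36))
print("side lip",S(97,235,36), "neck edge")
r=[A(*p,14) for p in[(581,73),(697,73),(697,268),(581,268)]];print("rest",r,np.mean(r,0))
t=[B(*p,60) for p in[(443,62),(728,57),(746,368),(458,375)]];print("tray",t,np.mean(t,0))
print("bar",B(455,215,66),B(745,208,66))
print("rest side",[pix("side",[*np.mean(r,0)[:2],14])])
print("side vee tops?",S(495,405,60),S(615,350,60))
from scipy.spatial.transform import Rotation as R
print(R.from_rotvec(ctrl.observe()["orientation"]).as_matrix().round(3))
E
```

```text
crate [array([650.9, 319.8,  56. ]), array([664.7, 150.6,  56. ]), array([544.2, 143.5,  56. ]), array([534.6, 311.7,  56. ])]
bottle back,front,lip [640.6 276.6  36. ] [548.3 273.1  36. ] [479.6 267.3  36. ]
side lip [479.  264.7  36. ] neck edge
rest [array([652.5,  30.2,  14. ]), array([651.4, -35.6,  14. ]), array([540.3, -32.7,  14. ]), array([541.5,  32.6,  14. ])] [596.425  -1.375  14.   ]
tray [array([ 636.8, -238.8,   60. ]), array([ 636.9, -439. ,   60. ]), array([ 419.9, -439.2,   60. ]), array([ 418.7, -240. ,   60. ])] [ 528.075 -339.25    60.   ]
bar [ 528.8 -241.1   66. ] [ 530.1 -442.4   66. ]
rest side [array([293.6, 221.7])]
side vee tops? [557.2  25.   60. ] [628.5  21.5  60. ]
[[-0.924  0.383 -0.   ]
 [ 0.383  0.924 -0.001]
 [-0.    -0.001 -1.   ]]
```

The open bottle is the left one: its dark plunger is visible at (160,310) in t1.png and its mouth at (97,235) in s1.png. The top and side cameras agree on the lip to within 3 mm, and the crate, rest and tray sizes match the given ones. I'm approaching the neck now.

```bash
R='[0.607,-0.684,-0.24,0,0,0.049]'
python3 -m jog '[[[0.607,-0.684,-0.24,0,0,0.049],[0.607,-0.684,-0.24,0,0,0.049],[0.607,-0.684,-0.24,0,0,0.049],[0.607,-0.684,-0.24,0,0,0.049]]]' 0.7
python3 -m jog '[[[0.607,-0.684,-0.24,0,0,0.049],[0.607,-0.684,-0.24,0,0,0.049],[0.607,-0.684,-0.24,0,0,0.049],[0.607,-0.684,-0.24,0,0,0.049]]]'
python3 -m jog '[[[0.607,-0.684,-0.24,0,0,0.049],[0.607,-0.684,-0.24,0,0,0.049],[0.607,-0.684,-0.24,0,0,0.049],[0.607,-0.684,-0.24,0,0,0.049],[0.607,-0.684,-0.24,0,0,0.049]]]'
```

```text
time_s: 0.58
eef_pos: [335.0, 468.4, 220.1]
orientation: [0.384, 3.115, -0.01]
contact_force: [0.8, -1.3, -0.3]
gripper_width: 63.8
gripper_force: 0.0
time_s: 0.92
eef_pos: [425.5, 365.4, 184.2]
orientation: [0.145, 3.137, -0.009]
contact_force: [0.3, -0.6, -0.3]
gripper_width: 61.7
gripper_force: 0.0
time_s: 1.33
eef_pos: [515.9, 263.0, 148.1]
orientation: [-0.093, 3.14, -0.008]
contact_force: [-0.9, 0.2, 0.2]
gripper_width: 61.9
gripper_force: 0.0
```

```bash
python3 -m jog '[[[0,0,0,0,0,0],[0,0,0,0,0,0],[0,0,0,0,0,0]]]'; python3 - <<'E'
from h import *
crop("top","pics/t3.png",175,150,110,80,7)
E
```

```text
time_s: 1.58
eef_pos: [511.2, 271.9, 150.3]
orientation: [0.114, -3.139, -0.003]
contact_force: [-0.0, -0.2, -0.3]
gripper_width: 61.9
gripper_force: 0.0
```

View pics/t3.png

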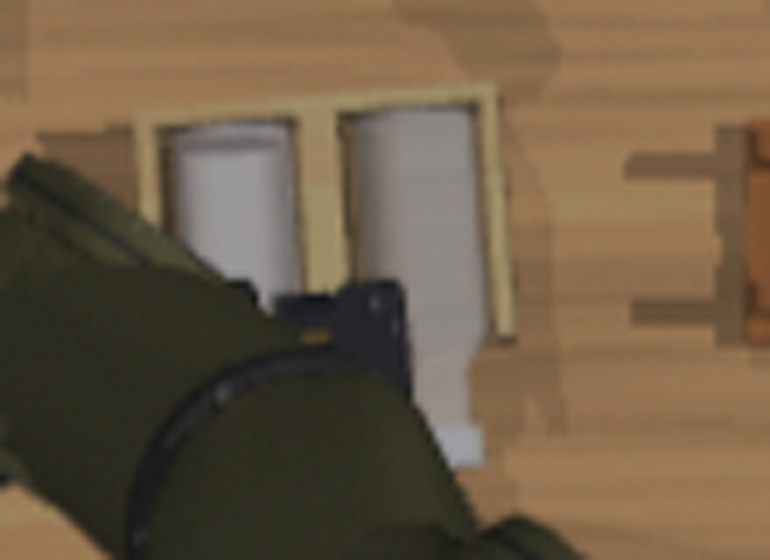

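The arm blocks the top view (gripper at about (370,310)), but the measured pose is over the neck. I'm descending, closing and lifting slightly.

```bash
python3 -m jog '[[[0.007,-0.01,-0.2,0,0,0],[0.007,-0.01,-0.4,0,0,0],[0.007,-0.01,-0.6,0,0,0],[0.007,-0.01,-0.7,0,0,0],[0.007,-0.01,-0.76,0,0,0]]]'
python3 -m jog '[[[0,0,0,0,0,0],[0,0,0,0,0,0]]]'
python3 -m jog '[[[0,0,0,0,0,0],[0,0,0,0,0,0],[0,0,0,0,0,0],[0,0,0,0,0,0],[0,0,0,0,0,0]]]' 0.2
python3 -m jog '[[[0,0,0.05,0,0,0],[0,0,0.1,0,0,0],[0,0,0.2,0,0,0],[0,0,0.2,0,0,0],[0,0,0.2,0,0,0]]]'
```

```text
time_s: 2.05
eef_pos: [511.6, 269.1, 33.9]
orientation: [0.113, -3.137, 0.001]
contact_force: [0.7, -0.8, 0.4]
gripper_width: 61.6
gripper_force: 0.0
time_s: 2.22
eef_pos: [513.2, 269.1, 36.2]
orientation: [-0.11, 3.139, 0.001]
contact_force: [0.4, -0.2, 1.5]
gripper_width: 61.6
gripper_force: 0.0
time_s: 2.63
eef_pos: [513.7, 268.4, 36.3]
orientation: [-0.108, 3.139, 0.001]
contact_force: [-0.2, -1.3, 0.8]
gripper_width: 31.9
gripper_force: 30.0
time_s: 3.05
eef_pos: [514.0, 268.3, 66.6]
orientation: [-0.108, 3.138, 0.002]
contact_force: [-0.0, -0.3, -0.7]
gripper_width: 32.2
gripper_force: 30.0
```

```bash
python3 - <<'E'
from h import *
crop("side","pics/s2.png",190,120,150,110,5.3)
E
```

```text
(no output)
```

View pics/s2.png

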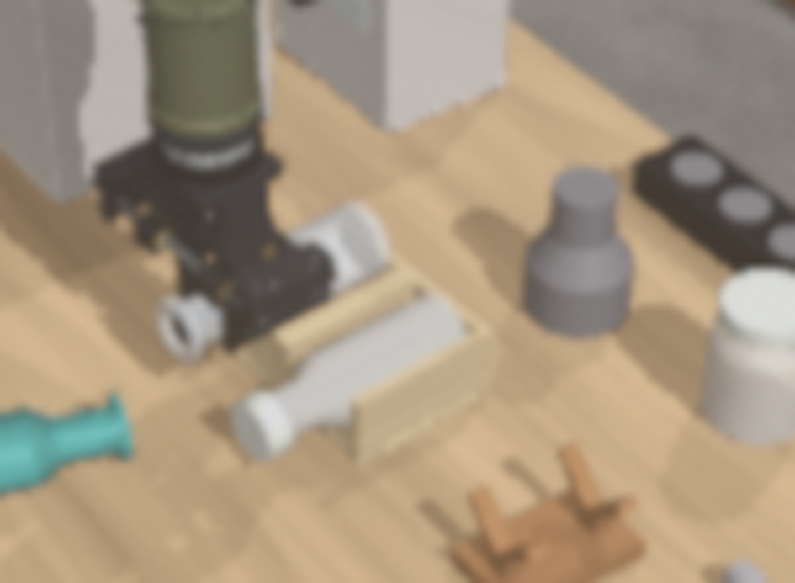

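```bash
python3 - <<'E'
from h import *
print(ray("side",190+188/5.3-.4,120+325/5.3-.4,66.6),ray("side",190+360/5.3-.4,120+240/5.3-.4,66.6),pix("side",[480,266,66]),pix("side",[648,278,66]))
E
python3 -m jog '[[[0,0,0.2,0,0,0],[0,0,0.45,0,0,0],[0,0,0.63,0,0,0],[0,0,0.63,0,0,0]]]'
python3 -m jog '[[[0,-0.2,0,0,0,-0.004],[0,-0.4,0,0,0,-0.008],[0,-0.6,0,0,0,-0.012],[0,-0.8,0,0,0,-0.015],[0,-0.9,0,0,0,-0.015]]]'
python3 -m jog '[[[0,-0.2,0,0,0,-0.004],[0,-0.4,0,0,0,-0.008],[0,-0.6,0,0,0,-0.012],[0,-0.8,0,0,0,-0.014],[0,-0.89,0,0,0,-0.014]]]'
python3 -m jog '[[[0,0,0,0,0,0],[0,0,0,0,0,0],[0,0,0,0,0,0]]]'
python3 - <<'E'
from h import *
im=np.vstack([cv2.resize(ctrl.snapshot("side")[150:250,250:400,::-1],None,fx=5,fy=5,interpolation=2)[:,:],])
cv2.imwrite("pics/s3.png",im)
E
```

```text
[487.8 264.6  66.6] [637.  272.7  66.6] [223.  181.7] [259.1 163.2]
time_s: 3.43
eef_pos: [515.8, 269.9, 164.7]
orientation: [-0.108, 3.133, 0.007]
contact_force: [-0.0, 0.7, -1.6]
gripper_width: 32.0
gripper_force: 30.0
time_s: 3.85
eef_pos: [512.2, 127.6, 158.7]
orientation: [0.027, -3.138, 0.008]
contact_force: [-0.1, -0.2, -2.7]
gripper_width: 31.7
gripper_force: 30.0
time_s: 4.27
eef_pos: [511.9, -5.9, 158.7]
orientation: [-0.044, -3.137, 0.006]
contact_force: [-0.1, -1.1, -2.0]
gripper_width: 32.0
gripper_force: 30.0
time_s: 4.52
eef_pos: [513.2, 1.2, 159.7]
orientation: [-0.032, -3.141, -0.002]
contact_force: [1.0, -0.4, -2.1]
gripper_width: 32.3
gripper_force: 30.0
```

View pics/s3.png

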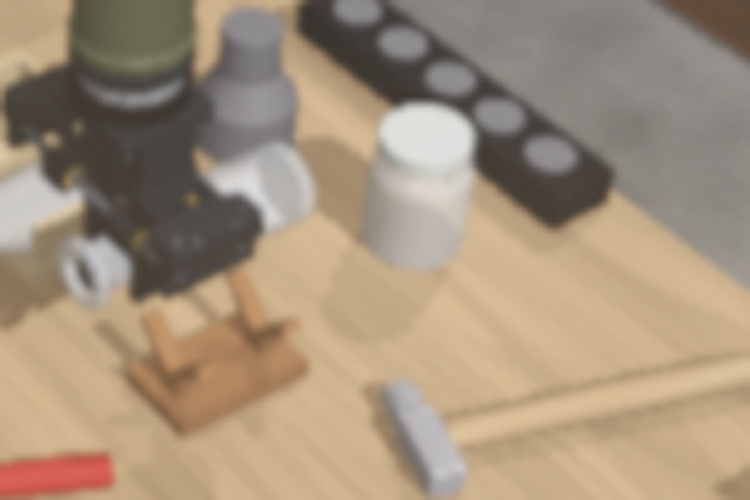

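```bash
python3 - <<'E'
from h import *
p=np.array([513.2,1.2,159.7]);u=np.array([1,-.02,0])
for d in(-34,134):
  q=pix("side",p+d*u);print(d,(q-[250,150]+.4)*5)
for z in(150,160):print(ray("side",250+88/5-.4,150+272/5-.4,z))
E
```

```text
-34 [ 81.5 272.5]
134 [292.  173.5]
[489.1   8.2 150. ]
[ 4.828e+02 -3.000e-01  1.600e+02]
```

```bash
python3 -m jog '[[[0.006,-0.005,-0.2,0,0,0],[0.006,-0.005,-0.4,0,0,0],[0.006,-0.005,-0.46,0,0,0],[0.006,-0.005,-0.48,0,0,0],[0.006,-0.005,-0.5,0,0,0]]]'
python3 -m jog '[[[0,0,-0.02,0,0,0],[0,0,-0.04,0,0,0],[0,0,-0.06,0,0,0],[0,0,-0.08,0,0,0],[0,0,-0.09,0,0,0]]]'
python3 -m jog '[[[0,0,0,0,0,0],[0,0,0,0,0,0],[0,0,0,0,0,0]]]'
```

```text
time_s: 4.98
eef_pos: [514.4, 0.1, 85.3]
orientation: [-0.032, -3.141, -0.001]
contact_force: [0.8, 0.2, -2.2]
gripper_width: 32.0
gripper_force: 30.0
time_s: 5.4
eef_pos: [514.5, -1.1, 71.8]
orientation: [0.035, 3.141, 0.0]
contact_force: [-0.8, 1.0, 2.0]
gripper_width: 31.8
gripper_force: 30.0
time_s: 5.65
eef_pos: [514.6, -0.9, 72.0]
orientation: [0.034, 3.141, 0.001]
contact_force: [0.2, 0.4, -0.8]
gripper_width: 32.0
gripper_force: 30.0
```

```bash
python3 -m jog '[[[0,0,-0.007,0,0,0],[0,0,-0.013,0,0,0],[0,0,-0.013,0,0,0]]]'
python3 -m jog '[[[0,0,0,0,0,0],[0,0,0,0,0,0],[0,0,0,0,0,0],[0,0,0,0,0,0],[0,0,0,0,0,0]]]' 0.75
python3 -m jog '[[[0,0,0.1,0,0,0],[0,0,0.3,0,0,0],[0,0,0.5,0,0,0],[0,0,0.6,0,0,0],[0,0,0.6,0,0,0]]]'
python3 -m jog '[[[0,0.25,0,0,0,0],[0,0.5,0,0,0,0],[0,0.75,0,0,0,0],[0,1,0,0,0,0],[0,1,0,0,0,0]]]' 1
python3 - <<'E'
from h import *
a=cv2.resize(ctrl.snapshot("side")[170:240,250:350,::-1],None,fx=5,fy=5,interpolation=2)
b=cv2.resize(ctrl.snapshot("top")[145:215,260:320,::-1],None,fx=5,fy=5,interpolation=2)
cv2.imwrite("pics/c4.png",np.hstack([a,b]))
E
```

```text
time_s: 5.9
eef_pos: [514.4, -0.4, 70.1]
orientation: [0.033, 3.141, 0.002]
contact_force: [-1.6, 2.3, 4.8]
gripper_width: 31.9
gripper_force: 30.0
time_s: 6.32
eef_pos: [514.3, -1.5, 69.7]
orientation: [-0.035, -3.141, 0.001]
contact_force: [0.7, -0.2, 0.6]
gripper_width: 63.6
gripper_force: 0.0
time_s: 6.73
eef_pos: [516.2, -1.1, 162.7]
orientation: [0.036, 3.136, 0.001]
contact_force: [0.8, -0.1, -0.5]
gripper_width: 66.2
gripper_force: 0.0
time_s: 7.15
eef_pos: [513.5, 159.6, 159.5]
orientation: [0.016, 3.14, 0.014]
contact_force: [0.7, 0.4, -0.0]
gripper_width: 87.8
gripper_force: 0.0
```

View pics/c4.png

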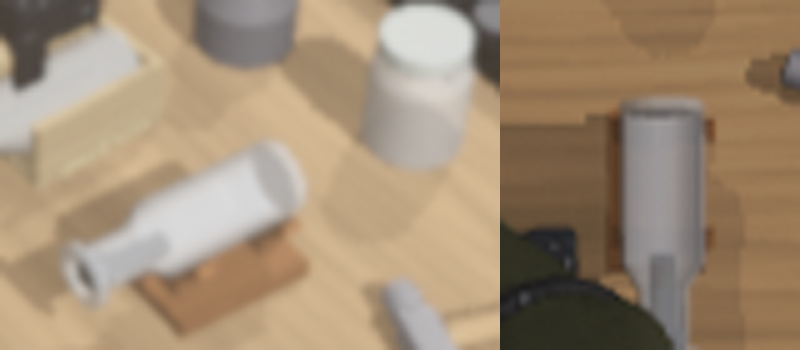

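The bottle lies in the vees. Its lip is at (84,276) in the side crop and its base at (662,104) in the top crop.

```bash
python3 - <<'E'
from h import *
print("lip",ray("side",250+84/5-.4,170+276/5-.4,70))
T=lambda x,y:ray("top",260+x/5-.4,145+y/5-.4,70)
print("base",T(163,104),"body axis",T(163,150),T(162,230),T(168,345))
E
```

```text
lip [479.4  -2.2  70. ]
base [647.1  -2.4  70. ] body axis [616.7  -1.7  70. ] [5.644e+02 3.000e-01 7.000e+01] [489.8  -1.8  70. ]
```

```bash
python3 -m jog '[[[0.15,-0.25,0,0,0,0],[0.3,-0.5,0,0,0,0],[0.45,-0.75,0,0,0,0],[0.54,-1,0,0,0,0],[0.54,-1,0,0,0,0]]]'
python3 -m jog '[[[0,0,0,0,0,0],[0,0,0,0,0,0],[0,0,0,0,0,0]]]'
python3 -m jog '[[[0,0,-0.2,0,0,0],[0,0,-0.4,0,0,0],[0,0,-0.5,0,0,0],[0,0,-0.59,0,0,0],[0,0,-0.59,0,0,0]]]'
python3 -m jog '[[[0,0,0,0,0,0],[0,0,0,0,0,0]]]'
python3 -m jog '[[[0,0,0,0,0,0],[0,0,0,0,0,0],[0,0,0,0,0,0],[0,0,0,0,0,0],[0,0,0,0,0,0]]]' 0.4
python3 -m jog '[[[0,0,0.15,0,0,0],[0,0,0.4,0,0,0],[0,0,0.6,0,0,0],[0,0,0.8,0,0,0],[0,0,1,0,0,0]]]'
python3 -m jog '[[[0,0,0.2,0,0,0],[0,0,0.4,0,0,0],[0,0,0.53,0,0,0],[0,0,0.53,0,0,0],[0,0,0.53,0,0,0]]]'
```

```text
time_s: 7.67
eef_pos: [597.0, -15.1, 158.2]
orientation: [-0.059, -3.141, 0.015]
contact_force: [-1.3, -0.9, -0.6]
gripper_width: 88.0
gripper_force: 0.0
time_s: 7.92
eef_pos: [594.3, 0.0, 159.4]
orientation: [-0.032, -3.14, -0.002]
contact_force: [0.3, 0.5, -0.6]
gripper_width: 88.2
gripper_force: 0.0
time_s: 8.33
eef_pos: [592.8, 0.9, 68.8]
orientation: [-0.029, -3.136, -0.001]
contact_force: [-0.2, -0.4, 0.5]
gripper_width: 88.0
gripper_force: 0.0
time_s: 8.5
eef_pos: [595.6, 0.2, 72.2]
orientation: [0.032, 3.141, 0.001]
contact_force: [1.2, -0.6, 0.4]
gripper_width: 87.8
gripper_force: 0.0
time_s: 8.92
eef_pos: [595.5, -1.2, 71.6]
orientation: [0.035, 3.141, 0.0]
contact_force: [0.2, 0.0, -0.3]
gripper_width: 57.0
gripper_force: 0.0
time_s: 9.33
eef_pos: [594.7, -1.3, 222.5]
orientation: [-0.035, -3.14, -0.0]
contact_force: [0.6, 0.1, -2.4]
gripper_width: 54.9
gripper_force: 30.0
time_s: 9.75
eef_pos: [595.3, -1.3, 301.0]
orientation: [0.035, 3.14, -0.0]
contact_force: [-0.7, 0.4, -3.3]
gripper_width: 55.3
gripper_force: 30.0
```

```bash

python3 -m jog '[[[-0.12,-0.753,0,0,-0.139,0],[-0.12,-0.753,0,0,-0.139,0],[-0.12,-0.753,0,0,-0.139,0],[-0.12,-0.753,0,0,-0.139,0],[-0.12,-0.753,0,0,-0.139,0]]]'
python3 -m jog '[[[-0.12,-0.753,0,0,-0.139,0],[-0.12,-0.753,0,0,-0.139,0],[-0.12,-0.753,0,0,-0.139,0],[-0.12,-0.753,0,0,-0.139,0],[-0.12,-0.753,0,0,-0.139,0]]]'
python3 -m jog '[[[-0.12,-0.753,0,0,-0.139,0],[-0.12,-0.753,0,0,-0.139,0],[-0.12,-0.753,0,0,-0.139,0],[-0.12,-0.753,0,0,-0.139,0],[-0.12,-0.753,0,0,-0.139,0]]]'
python3 -m jog '[[[0,0,0,0,0,0],[0,0,0,0,0,0],[0,0,0,0,0,0]]]'
python3 - <<'E'
from station import ctrl
from scipy.spatial.transform import Rotation as R
s=ctrl.observe();print(s["q"].round(2),R.from_rotvec(s["orientation"]).as_matrix().round(3))
E
```

```text
time_s: 10.17
eef_pos: [569.3, -118.5, 295.9]
orientation: [0.039, 2.715, 0.003]
contact_force: [-1.4, 0.4, -2.6]
gripper_width: 55.1
gripper_force: 30.0
time_s: 10.58
eef_pos: [552.4, -176.4, 279.2]
orientation: [0.009, 2.613, 0.013]
contact_force: [-0.5, 0.7, -2.3]
gripper_width: 55.0
gripper_force: 30.0
time_s: 11.0
eef_pos: [537.7, -275.1, 277.4]
orientation: [-0.005, 2.369, 0.011]
contact_force: [1.3, 0.2, -5.0]
gripper_width: 54.9
gripper_force: 30.0
time_s: 11.25
eef_pos: [535.1, -277.3, 274.7]
orientation: [0.004, 2.377, 0.011]
contact_force: [1.4, 1.2, -2.3]
gripper_width: 55.0
gripper_force: 30.0
[ 1.25  0.78 -1.09  2.19  2.24  0.36 -0.02] [[-0.722 -0.     0.692]
 [ 0.006  1.     0.007]
 [-0.692  0.01  -0.722]]
```

```bash

python3 -m jog '[[[0.04,-0.42,0,0,-0.172,0],[0.04,-0.42,0,0,-0.172,0],[0.04,-0.42,0,0,-0.172,0],[0.04,-0.42,0,0,-0.172,0],[0.04,-0.42,0,0,-0.172,0]]]'
python3 -m jog '[[[0,0,0,0,0,0],[0,0,0,0,0,0],[0,0,0,0,0,0]]]'
python3 - <<'E'
from station import ctrl
from scipy.spatial.transform import Rotation as R
s=ctrl.observe();print(s["q"].round(2),R.from_rotvec(s["orientation"]).as_matrix().round(3))
E
```

```text
time_s: 11.67
eef_pos: [541.3, -337.5, 269.0]
orientation: [0.005, 1.838, 0.02]
contact_force: [-0.7, 0.8, -3.6]
gripper_width: 54.9
gripper_force: 30.0
time_s: 11.92
eef_pos: [543.0, -338.5, 277.4]
orientation: [-0.007, 1.837, 0.007]
contact_force: [-0.0, 0.3, -1.8]
gripper_width: 54.9
gripper_force: 30.0
[ 1.55  1.36 -1.44  2.27  2.93  0.67 -0.04] [[-0.263 -0.008  0.965]
 [-0.001  1.     0.008]
 [-0.965  0.001 -0.263]]
```

```bash

python3 -m jog '[[[-0.01,0,-0.15,0,0,0],[-0.01,0,-0.3,0,0,0],[-0.01,0,-0.4,0,0,0],[-0.01,0,-0.48,0,0,0],[-0.01,0,-0.48,0,0,0]]]'
python3 -m jog '[[[0,0,0,0,0,0],[0,0,0,0,0,0]]]'
python3 -m jog '[[[0,0,-0.02,0,0,0],[0,0,-0.04,0,0,0],[0,0,-0.06,0,0,0]]]'
python3 -m jog '[[[0,0,-0.02,0,0,0],[0,0,-0.02,0,0,0]]]'
python3 -m jog '[[[0,0,-0.02,0,0,0],[0,0,-0.02,0,0,0]]]'
python3 - <<'E'
from station import ctrl
s=ctrl.observe();print(s["q"].round(2),s["contact_force"],s["moment"])
E
```

```text
time_s: 12.33
eef_pos: [540.4, -340.1, 202.6]
orientation: [-0.004, 1.84, 0.006]
contact_force: [0.5, -0.1, -1.5]
gripper_width: 55.3
gripper_force: 30.0
time_s: 12.5
eef_pos: [540.4, -340.0, 206.3]
orientation: [-0.006, 1.835, 0.005]
contact_force: [0.4, -0.2, -1.1]
gripper_width: 54.8
gripper_force: 30.0
time_s: 12.75
eef_pos: [539.6, -340.1, 195.3]
orientation: [-0.003, 1.836, 0.007]
contact_force: [0.3, -0.2, -1.5]
gripper_width: 54.6
gripper_force: 30.0
time_s: 12.92
eef_pos: [539.3, -340.0, 190.9]
orientation: [-0.001, 1.837, 0.008]
contact_force: [1.2, -0.1, -2.0]
gripper_width: 54.8
gripper_force: 30.0
time_s: 13.08
eef_pos: [539.8, -339.8, 189.8]
orientation: [-0.003, 1.833, 0.007]
contact_force: [0.6, 0.0, 1.4]
gripper_width: 55.1
gripper_force: 30.0
[ 1.55  1.56 -1.36  2.26  3.07  0.69  0.04] [0.59782345 0.03930435 1.37937409] [-0.00954562  0.70502499 -0.02953915]
```

```bash

python3 -m jog '[[[0,0,0.13,0,0,0],[0,0,0.13,0,0,0],[0,0,0.13,0,0,0]]]'
python3 -m jog '[[[0,0,-0.08,0,0,0],[0,0,-0.16,0,0,0]]]'
python3 -m jog '[[[0,0,0.16,0,0,0],[0,0,0.16,0,0,0],[0,0,0.16,0,0,0]]]'
python3 -m jog '[[[0,0,-0.09,0,0,0],[0,0,-0.18,0,0,0]]]'
python3 -m jog '[[[0,0,0.18,0,0,0],[0,0,0.18,0,0,0],[0,0,0.18,0,0,0]]]'
python3 - <<'E'
from h import *
a=cv2.resize(ctrl.snapshot("side")[210:350,270:420,::-1],None,fx=2.6,fy=2.6,interpolation=2)
b=cv2.resize(ctrl.snapshot("top")[150:250,340:450,::-1],(400,364),interpolation=2)
cv2.imwrite("pics/c5.png",np.hstack([a,b]))
E
```

```text
time_s: 13.33
eef_pos: [539.5, -339.9, 208.7]
orientation: [-0.003, 1.836, 0.007]
contact_force: [0.6, -0.1, -2.1]
gripper_width: 54.9
gripper_force: 30.0
time_s: 13.5
eef_pos: [540.8, -339.9, 188.8]
orientation: [-0.008, 1.826, 0.003]
contact_force: [2.7, 0.4, 31.3]
gripper_width: 55.0
gripper_force: 30.0
time_s: 13.75
eef_pos: [539.4, -339.9, 207.9]
orientation: [-0.002, 1.837, 0.007]
contact_force: [-0.8, 0.6, -2.1]
gripper_width: 55.2
gripper_force: 30.0
time_s: 13.92
eef_pos: [541.3, -339.8, 188.0]
orientation: [-0.01, 1.821, 0.002]
contact_force: [4.4, 1.2, 36.4]
gripper_width: 54.9
gripper_force: 30.0
time_s: 14.17
eef_pos: [539.3, -339.9, 207.6]
orientation: [-0.002, 1.837, 0.007]
contact_force: [0.1, -0.3, -3.3]
gripper_width: 55.2
gripper_force: 30.0
```

```bash

python3 -m jog '[[[0,0,-0.08,0,0,0],[0,0,-0.16,0,0,0],[0,0,0,0,0,0],[0,0,0,0,0,0],[0,0,0,0,0,0]]]'
python3 -m jog '[[[0,0,-0.08,0,0,0],[0,0,-0.16,0,0,0],[0,0,0,0,0,0],[0,0,0,0,0,0],[0,0,0,0,0,0]]]'
python3 -m jog '[[[0,0,-0.08,0,0,0],[0,0,-0.16,0,0,0],[0,0,0,0,0,0],[0,0,0,0,0,0],[0,0,0,0,0,0]]]'
python3 -m jog '[[[0,0,0,0,0,0],[0,0,0,0,0,0],[0,0,0,0,0,0]]]'
python3 - <<'E'
from h import *
a=cv2.resize(ctrl.snapshot("side")[210:350,270:420,::-1],None,fx=2.6,fy=2.6,interpolation=2)
b=cv2.resize(ctrl.snapshot("top")[150:250,340:450,::-1],(400,364),interpolation=2)
cv2.imwrite("pics/c6.png",np.hstack([a,b]))
o=cv2.imread("pics/c5.png"); n=cv2.imread("pics/c6.png")
d=cv2.absdiff(o,n).max(2); m=(d>40).astype(np.uint8)
print(m.sum(),cv2.connectedComponentsWithStats(m)[2:])
E
```

```text
time_s: 14.68
eef_pos: [539.3, -340.0, 207.7]
orientation: [-0.003, 1.837, 0.007]
contact_force: [-0.2, -0.1, -2.5]
gripper_width: 55.1
gripper_force: 30.0
time_s: 15.1
eef_pos: [539.2, -340.0, 207.5]
orientation: [-0.003, 1.838, 0.007]
contact_force: [0.2, -0.5, -2.2]
gripper_width: 55.1
gripper_force: 30.0
time_s: 15.52
eef_pos: [539.2, -340.0, 207.3]
orientation: [-0.003, 1.838, 0.007]
contact_force: [0.2, 0.4, -1.7]
gripper_width: 55.0
gripper_force: 30.0
time_s: 15.77
eef_pos: [539.2, -340.0, 206.9]
orientation: [-0.002, 1.838, 0.008]
contact_force: [-0.2, -0.7, -2.1]
gripper_width: 55.0
gripper_force: 30.0
1277 (array([[     0,      0,    790,    364, 286283],
       [   627,    159,     12,      7,     56],
       [   160,    253,     35,     38,    695],
       [   603,    269,     23,     28,    526]], dtype=int32), array([[394.5786477 , 181.1002749 ],
       [632.44642857, 162.        ],
       [176.92374101, 271.07625899],
       [613.84410646, 282.7756654 ]]))
```

```bash
python3 - <<'E'
from h import *
for z in(10,20,40,60,80):print(z,ray("side",338.1,314.2,z),ray("top",401.5,227.7,z))
E
```

```text
10 [ 473.8 -360.9   10. ] [ 438.6 -370.2   10. ]
20 [ 468.5 -365.    20. ] [ 438.5 -366.7   20. ]
40 [ 457.8 -373.2   40. ] [ 438.4 -359.8   40. ]
60 [ 447.1 -381.4   60. ] [ 438.2 -352.9   60. ]
80 [ 436.5 -389.6   80. ] [ 438.1 -346.    80. ]
```

View pics/c6.png

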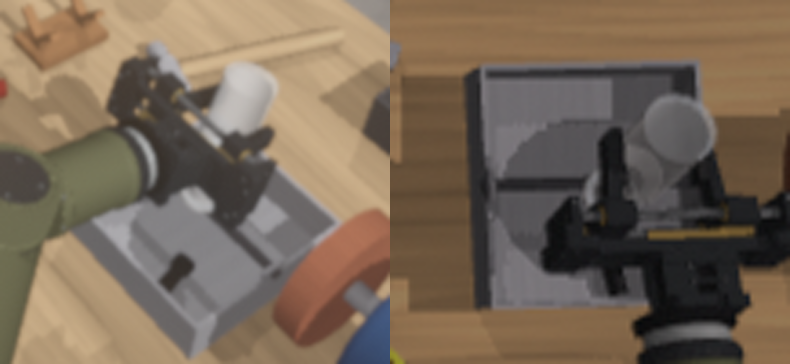

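The plunger lies in the tray, dark at (178,271) in the side half, about (470,-364). The bottle is still in the fingers, so I'm checking its alignment in the grip and then raising it.

```bash
python3 - <<'E'
from h import *
print(ray("top",340+289/3.64-.4,150+130/3.64-.4,258), ray("side",270+250/2.6,210+85/2.6,258),"expect",[553,-340])
E
python3 -m jog '[[[0,0,0.2,0,0,0],[0,0,0.4,0,0,0],[0,0,0.5,0,0,0],[0,0,0.5,0,0,0]]]'
python3 -m jog '[[[0,0.35,0,0,0.16,0],[0,0.35,0,0,0.16,0],[0,0.35,0,0,0.16,0],[0,0.35,0,0,0.16,0],[0,0.35,0,0,0.16,0]]]'
python3 -m jog '[[[0,0,0,0,0,0],[0,0,0,0,0,0]]]'
python3 -m jog '[[[0.12,0.6,0.1,0,0.13,0],[0.12,0.6,0.1,0,0.13,0],[0.12,0.6,0.1,0,0.13,0],[0.12,0.6,0.1,0,0.13,0],[0.12,0.6,0.1,0,0.13,0]]]'
python3 - <<'E'
from station import ctrl
s=ctrl.observe();print(s["q"].round(2))
E
```

```text
[ 553.2 -339.   258. ] [ 544.8 -347.2  258. ] expect [553, -340]
time_s: 16.2
eef_pos: [540.1, -339.6, 287.7]
orientation: [-0.007, 1.831, 0.004]
contact_force: [0.5, -0.3, -1.2]
gripper_width: 55.1
gripper_force: 30.0
time_s: 16.62
eef_pos: [542.2, -289.4, 289.1]
orientation: [-0.005, 2.337, -0.008]
contact_force: [2.5, -0.6, -0.0]
gripper_width: 54.7
gripper_force: 30.0
time_s: 16.78
eef_pos: [538.5, -286.7, 281.3]
orientation: [-0.002, 2.339, 0.011]
contact_force: [-0.6, 0.7, -2.0]
gripper_width: 55.0
gripper_force: 30.0
time_s: 17.2
eef_pos: [549.3, -240.1, 279.1]
orientation: [0.011, 2.582, -0.034]
contact_force: [0.2, -0.3, -2.2]
gripper_width: 54.7
gripper_force: 30.0
[ 0.97  0.62 -0.85  2.08  1.44  0.29  0.57]
```

```bash

python3 -m jog '[[[0.1,0.53,0.05,0,0.1,0],[0.1,0.53,0.05,0,0.1,0],[0.1,0.53,0.05,0,0.1,0],[0.1,0.53,0.05,0,0.1,0],[0.1,0.53,0.05,0,0.1,0]]]'
python3 -m jog '[[[0.1,0.53,0,0,0.08,0],[0.1,0.53,0,0,0.08,0],[0.1,0.53,0,0,0.08,0],[0.1,0.53,0,0,0.08,0],[0.1,0.53,0,0,0.08,0]]]'
python3 -m jog '[[[0,0,0,0,0,0],[0,0,0,0,0,0],[0,0,0,0,0,0]]]'
python3 - <<'E'
from station import ctrl
from scipy.spatial.transform import Rotation as R
import numpy as np
s=ctrl.observe();a=R.from_rotvec(s["orientation"]);t=R.from_rotvec([.035,3.141,0])
print(s["q"].round(2),((t*a.inv()).as_rotvec()/np.pi).round(3),((np.array([595.3,-1.5,71])-s["eef_pos"])/150).round(3))
E
```

```text
time_s: 17.62
eef_pos: [567.7, -157.2, 288.9]
orientation: [-0.006, 2.893, -0.033]
contact_force: [1.3, -0.7, -1.7]
gripper_width: 55.2
gripper_force: 30.0
time_s: 18.03
eef_pos: [580.0, -83.7, 288.1]
orientation: [0.003, -3.139, 0.052]
contact_force: [-1.2, -1.5, -1.8]
gripper_width: 54.6
gripper_force: 30.0
time_s: 18.28
eef_pos: [580.9, -84.3, 291.8]
orientation: [0.003, 3.138, -0.053]
contact_force: [-0.3, 0.6, -2.2]
gripper_width: 55.0
gripper_force: 30.0
[ 0.56  0.74 -0.95  1.63  0.69  1.14  0.99] [ 0.011  0.001 -0.007] [ 0.096  0.552 -1.472]
```

```bash

python3 -m jog '[[[0.05,0.25,0,0.006,0,-0.003],[0.09,0.45,0,0.011,0,-0.007],[0.096,0.552,0,0.011,0.001,-0.007],[0.096,0.552,0,0.011,0.001,-0.007]]]'
python3 -m jog '[[[0,0,-0.25,0,0,0],[0,0,-0.5,0,0,0],[0,0,-0.75,0,0,0],[0,0,-1,0,0,0],[0,0,-1,0,0,0]]]'
python3 -m jog '[[[0,0,-0.1,0,0,0],[0,0,-0.2,0,0,0],[0,0,-0.27,0,0,0],[0,0,-0.27,0,0,0],[0,0,-0.27,0,0,0]]]'
python3 - <<'E'
from station import ctrl
from scipy.spatial.transform import Rotation as R
import numpy as np
s=ctrl.observe();a=R.from_rotvec(s["orientation"]);t=R.from_rotvec([.035,3.141,0])
print(((t*a.inv()).as_rotvec()/np.pi).round(3),((np.array([595.3,-1.5,71])-s["eef_pos"])/150).round(3))
E
```

```text
time_s: 18.62
eef_pos: [596.1, 4.9, 293.5]
orientation: [0.025, 3.139, 0.008]
contact_force: [1.1, 0.8, -0.9]
gripper_width: 54.9
gripper_force: 30.0
time_s: 19.03
eef_pos: [591.8, -3.4, 135.9]
orientation: [-0.036, -3.13, 0.005]
contact_force: [-0.2, -1.8, -2.0]
gripper_width: 54.6
gripper_force: 30.0
time_s: 19.45
eef_pos: [596.7, 0.8, 102.5]
orientation: [0.034, 3.14, 0.003]
contact_force: [0.4, -0.2, -1.7]
gripper_width: 55.1
gripper_force: 30.0
[-0.001  0.    -0.   ] [-0.009 -0.015 -0.21 ]
```

```bash

python3 -m jog '[[[-0.009,-0.012,-0.06,0,0,0],[-0.009,-0.012,-0.12,0,0,0],[-0.009,-0.012,-0.16,0,0,0],[-0.009,-0.012,-0.18,0,0,0],[-0.009,-0.012,-0.19,0,0,0]]]'
python3 -m jog '[[[0,0,-0.01,0,0,0],[0,0,-0.016,0,0,0],[0,0,-0.016,0,0,0],[0,0,-0.016,0,0,0]]]'
```

```text
time_s: 19.87
eef_pos: [594.7, -1.0, 72.9]
orientation: [0.033, 3.141, 0.003]
contact_force: [0.0, 0.1, -0.8]
gripper_width: 54.6
gripper_force: 30.0
time_s: 20.2
eef_pos: [595.1, -1.0, 71.5]
orientation: [0.033, 3.14, 0.003]
contact_force: [-0.3, -1.1, -0.4]
gripper_width: 55.0
gripper_force: 30.0
```

```bash

python3 -m jog '[[[0,0,-0.008,0,0,0],[0,0,-0.008,0,0,0],[0,0,-0.008,0,0,0]]]'
python3 -m jog '[[[0,0,0,0,0,0],[0,0,0,0,0,0],[0,0,0,0,0,0],[0,0,0,0,0,0],[0,0,0,0,0,0]]]' 1
python3 -m jog '[[[0,0,0.1,0,0,0],[0,0,0.3,0,0,0],[0,0,0.5,0,0,0],[0,0,0.75,0,0,0],[0,0,0.9,0,0,0]]]'
python3 -m jog '[[[0,0.25,0,0,0,0],[0,0.5,0,0,0,0],[0,0.75,0,0,0,0],[0,1,0,0,0,0],[0,1,0,0,0,0]]]'
python3 -m jog '[[[0,0.2,0,0,0,0],[0,0.2,0,0,0,0],[0,0.2,0,0,0,0],[0,0.2,0,0,0,0]]]'
python3 - <<'E'
from h import *
a=cv2.resize(ctrl.snapshot("side")[170:240,250:350,::-1],None,fx=5,fy=5,interpolation=2)
o=cv2.imread("pics/c4.png")[:,:500]
g=lambda i:np.float32(cv2.cvtColor(i,cv2.COLOR_BGR2GRAY)[130:330,50:320])
print("rest shift px/5",cv2.phaseCorrelate(g(o),g(a)),cv2.absdiff(o,a)[130:330,50:320].mean())
s=ctrl.snapshot("side")[210:350,270:420,::-1]; c=cv2.resize(s,None,fx=2.6,fy=2.6,interpolation=2)
m=(c.max(2)<60).astype(np.uint8)[220:310,130:230]
print(cv2.connectedComponentsWithStats(m)[2:])
t=ctrl.snapshot("top")[205:245,380:425].max(2);m=(t<45).astype(np.uint8)
print(cv2.connectedComponentsWithStats(m)[2:])
E
```

```text
time_s: 20.45
eef_pos: [595.3, -1.2, 71.2]
orientation: [0.034, 3.139, 0.002]
contact_force: [-2.0, -0.7, 6.4]
gripper_width: 55.0
gripper_force: 29.9
time_s: 20.87
eef_pos: [595.0, -0.9, 69.9]
orientation: [0.033, 3.14, 0.003]
contact_force: [-0.8, -0.3, 0.3]
gripper_width: 86.2
gripper_force: 0.0
time_s: 21.28
eef_pos: [595.9, 0.1, 209.5]
orientation: [0.032, 3.136, 0.005]
contact_force: [-0.0, -0.2, -0.0]
gripper_width: 88.0
gripper_force: 0.0
time_s: 21.7
eef_pos: [593.2, 160.3, 207.8]
orientation: [0.015, 3.139, 0.019]
contact_force: [-0.1, 0.9, 0.7]
gripper_width: 88.2
gripper_force: 0.0
time_s: 22.03
eef_pos: [595.0, 178.2, 205.4]
orientation: [0.033, 3.14, 0.001]
contact_force: [0.5, -0.3, -0.7]
gripper_width: 88.0
gripper_force: 0.0
rest shift px/5 ((0.08542547133350809, -0.0922819250576481), 0.5638407493873879) 3.661932098765432
(array([[   0,    0,  100,   90, 9000]], dtype=int32), array([[49.5, 44.5]]))
(array([[   0,    0,   45,   40, 1703],
       [  15,    8,   10,   18,   93],
       [   4,   37,    3,    3,    4]], dtype=int32), array([[22.15678215, 19.65766295],
       [19.86021505, 15.80645161],
       [ 5.        , 38.25      ]]))
```

The bottle is back in the same pose on the rest, shifted less than 0.1 px. The top camera shows the plunger as a blob of about 10x18 px inside the tray, which agrees with the side view. The robot is clear of everything.

```bash
python3 - <<'E'
from h import *
print(ray("top",399.9,220.8,17)); print(ctrl.job_done())
E
```

```text
[ 461.7 -363.6   17. ]
the job is handed in; nothing more can be done
None
```

I handed the job in after about 22 s of robot time: the plunger dropped into the tray after five taps, and the empty bottle is back on the V-rest, let go, by my camera checks; the judge's verdict was not shown.

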